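# Unlock the thermomixer's exchangeable block

## Robot

A 7-joint arm with a two-finger parallel gripper is mounted at the origin on the work surface. World frame = base frame: x ahead of the robot, y to its left, z up, the work surface at z = 0. Lengths are in m, angles in rad, forces in N, time in s.
With the tool pointing down it reaches from about 0.425 to 0.875 m from the base axis. Payload 9.9 kg.
Tool frame: the origin (TCP) lies between the finger pads; the fingertips stand 11 mm ahead of it and the grasp point (between the pads) lies 8 mm behind it; z points along the fingers, x is the direction in which the jaws open and shut, and the axes are right-handed (so a half turn about z gives the same grasp; the last joint's range is limited). The gripper opens to 85 mm and grips with 20 to 120 N. Pads are 22 mm wide; open, the fingers measure 114 mm over their backs; the gripper's body (76 mm by 85 mm) begins 54 mm behind the grasp point. The pads swing forward as they close: fully open they stand 13 mm farther back than shut.
Start: joints at [-0.084, 0.576, 0.025, 1.437, -0.015, 1.129, -0.057], TCP at [0.675, 0, 0.242] pointing down, gripper open.
Joint ranges: [-2.76, 2.76], [-0.34, 2.15], [-1.52, 1.57], [0.19, 2.46], [-1.09, 4.23], [0.17, 1.99], [-2.82, 2.82]. Speed limits (rad/s): [2.22, 2.22, 3.01, 3.01, 3.14, 3.14, 3.14].

## Interface

Orientations are given as a rotation vector (axis times angle).
In Python, from station import arm gives the robot as it stands. The module is installed in compiled form; this text tells all that it offers.
- The arm moves only by the shell command python3 -m inch 'ROWS'. ROWS is JSON, a list of rows, each a list of 7 numbers: the shift along the tool's x, y, z in mm, then the turn, a rotation vector about the tool's x, y, z in degrees, then the finger opening in mm, from 0 to 85.4. In form: [[x, y, z, rx, ry, rz, fingers], ...]. A call has 1 to 5 rows; each row is the pose to reach, as a shift and turn from the pose commanded when the call began, along the tool's axes at that moment; what a row does not reach only later rows make up. A row lasts 1/8 s, in which the tool goes at most 62.5 mm and 10.7 degrees, less where a joint would pass 70% of its speed; a pose out of reach is approached as far as the arm can. A call with a gripper value outside its range is refused whole. The fingers move at their own pace and stop on an object; the grip force is fixed at half the most. Time passes only in rows, so rows that repeat a pose let the fingers close. It gives the time, the measured TCP pose, the force and the opening at its end, in the units of the state.
- arm.read_state(): the state, without advancing time (a new reading comes with each control period).
- arm.grab_frame(name): name is "scene" or "side" or "wrist"; returns a dict with "image" (420x560x3 uint8, blue, green, red), "intrinsics" (3x3 intrinsics, pixels), "extrinsics" (4x4, takes a point from world to camera coordinates); the wrist camera has in their place "hand_eye" (4x4, takes a point from camera to tool coordinates, whose origin is the TCP and whose axes are the tool frame's). Camera axes: x right, y down, z forward; pixel columns grow to the right and rows downward; lengths in m; the calibration is good to about 2 mm. The wrist camera is an equidistant fisheye: a pixel r from the principal point sees the ray r / f radians off the axis. A picture is of the moment at which its call begins: read the wrist's pose just before it. There is no depth.
- arm.hand_in(): hands the job in, once; it reports no verdict.
Trained networks look in a picture, given as the dict that the camera call returned (one of the last four; its "shot" number tells which), for a name from the list of things; names that differ only in an ending like _2 or _b are one class to them, and where a whole thing is asked for, a point or a joint stands for the part that bears it (a point fixed in the world has none). Each returns a list of dicts, best first, with "confidence" (0 to 1); they miss things now and then, are a little off and sometimes report something else, mostly with a low value. They report only what shows in the picture. A call takes as long as a camera call.
- arm.look_for(label, picture): "extent" ([left, top, right, bottom] in pixels, round what is visible of it).
- arm.cut_out(label, picture): "region" (420x560 bool, what is visible of it) and "extent" ([left, top, right, bottom] in pixels, round what is visible of it).
- arm.landmark_of(label, picture): "at" ([column, row] in pixels: a listed point, or the origin of a listed thing).
The state is a dict: "clock": time; "joints": joint angles; "joint_vel": joint speeds; "joint_efforts": joint torques, N m; "eef_pos": TCP position; "tcp_rot": TCP orientation; "force": force on the tool from outside, world axes, zero at the start; "wrist_torque": the same for the moment, N m; "opening": finger opening in m.
Only numpy, scipy, OpenCV 4.12 (cv2) and the standard library are available. Lean on these libraries where they do the work, as an engineer would, in place of code of your own. Each camera call takes 0.05 s, during which the arm holds its last target.

## Task

Unlock the block of the thermomixer so that a colleague can swap it: with one fingertip press the spring safety catch down and keep it down, while the other fingertip pushes the steel lock bolt by its upright tab all the way to the open end. Then let go, so that the catch springs back up behind the bolt, and take the hand clear. Only push with the fingertips: do not lift or shift the block, and leave its tube strip and the things around the mixer where they are.

Things in the scene. Friction and masses are not known exactly. Their poses are not given: they have to be found in the camera images.
- mixer: Thermomixer: cream instrument fixed to the bench, 300 mm deep (its x), 220 mm wide (its y), black deck 102 mm up. Origin on the bench under its middle; x points from its sloping front panel to its back, y to its left, the way the bolt opens, z up. On the deck from front to back: the catch bar, 48 mm behind it (middle to middle) the bolt, then the metal block. Heights below are above the deck.
- bolt_tab (a point): Middle of the top edge of the steel lock bolt's upright finger tab; moves with the bolt. Tab: 24 mm along the mixer's x, 8 mm thick along its y, top at 54 mm. It stands on the bolt rod, whose top is at 22 mm. Guide straps, 10 mm wide, 26 mm high, are centred 29 mm from the locked tab on the closed side and 54 mm on the open side; the block's lug, 28 mm high, is 50 mm off on the closed side.
- catch_bar (a point): Middle of the top face of the spring safety catch; moves with it. Ribbed grey press bar, 22 mm along the mixer's x, 76 mm along its y (parallel to the bolt), in a beige bezel 26 mm high. Its top is at 40 mm at rest and goes straight down, pressed anywhere along its length. Its middle is 48 mm nearer the mixer's front than the tab's and 2 mm off the locked tab's along y.
- bolt (a joint): Slide of the lock bolt, m: 0 locked, 0.026 fully open (end stop), growing along the mixer's +y. Slides stiffly (about 2 N) and stays where it is left. The catch, when up, blocks its notched edge at every 8 mm of travel; past 0.023 the catch can rise behind it and keeps it open.
- catch (a joint): Catch, m pressed down: 0 up at rest, 0.010 at the bottom stop. The bolt is free from 0.005 on. The spring takes 3 N at the start and 9 N at the bottom, and lifts the bar again when let go.
- block_mid (a point): Middle of the loose aluminium 96-well block, 86 x 128 mm on a 100 x 144 mm plate, 36 mm high, lying on the deck behind the bolt; its lug reaches forward round the bolt's end.
- tube_strip: White strip of eight small capped tubes, 75 mm long, 6 mm high, lying along the mixer's y on top of the block; origin under its middle.
- tip_box_mid (a point): Closed grey pipette-tip box, 80 x 120 mm, 62 mm high; its middle. A bystander near the mixer.
- tube_rack_mid (a point): White open rack of capped microtubes, 70 x 110 mm, 48 mm high; its middle. A bystander near the mixer.
- pipette_mid (a point): White and grey hand pipette lying down, 235 mm long, 26 mm thick; its middle. A bystander near the mixer.
- reagent_mid (a point): Capped reagent bottle, 68 mm diameter, 135 mm high; its middle. A bystander near the mixer.
- marker_mid (a point): Marker pen lying down, 125 mm long, 13 mm thick; its middle. A bystander near the mixer.

How it is judged:
On the way, in this order (a step that is already met when the one before it is completed fails the run):
1. the bolt is on its way with the catch held down (value of joint bolt between 0.008 and 0.018 m and value of joint catch above 0.004 m).
2. the bolt is at the open end with the catch still held down (value of joint bolt above 0.023 m and value of joint catch above 0.004 m), for 0.05 s.
At the end, for the whole second after the job is handed in: The bolt rests within 3 mm of its open end stop, the catch is back up (within 2 mm of rest), and the block (6 mm) and the tube strip (10 mm) lie where they lay (value of joint bolt above 0.023 m and value of joint catch below 0.002 m and velocity of joint bolt between -0.005 and 0.005 m/s and distance of block_mid from where it was at the start of the episode below 0.006 m and distance of tube_strip from where it was at the start of the episode below 0.01 m); the robot touches nothing.
It fails at once if the catch was let up with the bolt part-way (value of joint bolt between 0.005 and 0.019 m and value of joint catch below 0.003 m).
It fails at once if the block was lifted or shifted (distance of block_mid from where it was at the start of the episode above 0.01 m).
It fails at once if the tube strip was lifted or shifted (distance of tube_strip from where it was at the start of the episode above 0.015 m).
It fails at once if a bystander was lifted or pushed away (distance of any of tip_box_mid, tube_rack_mid, pipette_mid, reagent_mid, marker_mid from where it was at the start of the episode above 0.025 m).
It also fails if it takes over 43 s, if anything falls off the work surface, if the arm or the gripper's body presses on something with over 40 N, if the wrist force passes 120 N, or if a joint passes its speed limit or range.

## Working session

There is one attempt and no reset: what is moved stays moved. The work goes in short steps, Python scripts to look and compute and a shell command to move; the robot and the scene stay as the last step left them, time stands still between calls to the robot, and variables do not carry over. Pictures are saved under pics/ and viewed, and the job is handed in when it is done.

```bash
mkdir -p pics; ls; cat > h.py <<'E'
import numpy as np, cv2
from station import arm
def save(p,n): cv2.imwrite('pics/'+n+'.png',p['image'])
E
python3 - <<'E'
from h import *
s=arm.read_state(); print(s['clock'],s['eef_pos'],s['tcp_rot'],s['force'],s['opening'])
for c in ['scene','side','wrist']:
    p=arm.grab_frame(c); save(p,c+'0')
    if c!='wrist': print(p['extrinsics'].round(3).tolist())
    else: print(p['hand_eye'].round(4).tolist())
    print(p['intrinsics'].round(1).tolist())
    for l in ['bolt_tab','catch_bar','block_mid','mixer']:
        print(c,l,[(np.round(d['at'],1).tolist(),round(d['confidence'],2)) for d in arm.landmark_of(l,p)[:2]])
E
```

```text
pics
0.0 [6.74575842e-01 2.47462170e-05 2.41442356e-01] [ 3.14150789e+00  1.54514884e-04 -2.56770919e-03] [-0.40876011  0.21047193  0.09133378] 0.08542990927638006
[[0.825, 0.565, -0.002, -0.493], [0.474, -0.693, -0.543, -0.165], [-0.308, 0.447, -0.84, 1.132], [0.0, 0.0, 0.0, 1.0]]
[[380.7, 0.0, 281.1], [0.0, 380.7, 208.1], [0.0, 0.0, 1.0]]
scene bolt_tab [([211.8, 244.4], 0.69)]
scene catch_bar [([191.1, 241.2], 0.65)]
scene block_mid [([247.7, 268.4], 0.74), ([256.3, 204.7], 0.71)]
scene mixer []
[[-0.859, -0.512, -0.008, 0.531], [-0.244, 0.422, -0.873, 0.233], [0.45, -0.748, -0.488, 0.956], [0.0, 0.0, 0.0, 1.0]]
[[418.4, 0.0, 279.3], [0.0, 418.4, 210.7], [0.0, 0.0, 1.0]]
side bolt_tab [([335.2, 187.2], 0.63), ([300.0, 184.4], 0.17)]
side catch_bar [([351.2, 191.1], 0.62)]
side block_mid [([309.3, 190.8], 0.63)]
side mixer [([320.8, 227.5], 0.97)]
[[1.0, 0.0006, 0.0001, 0.0001], [-0.0006, 0.9652, 0.2616, -0.0664], [0.0001, -0.2616, 0.9652, -0.1316], [0.0, 0.0, 0.0, 1.0]]
[[325.2, 0.0, 279.5], [0.0, 325.2, 212.3], [0.0, 0.0, 1.0]]
wrist bolt_tab []
wrist catch_bar [([210.4, 331.8], 0.29)]
wrist block_mid [([188.6, 323.2], 0.75)]
wrist mixer []
```

View pics/scene0.png

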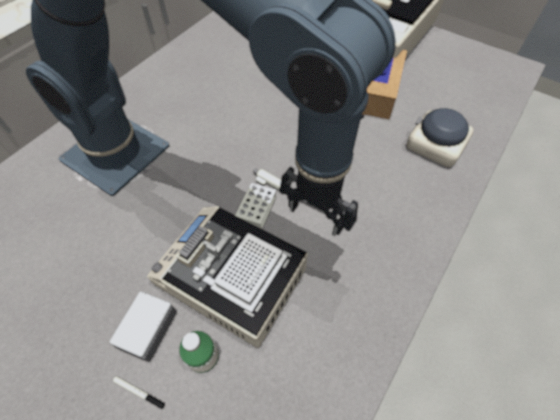

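View pics/side0.png

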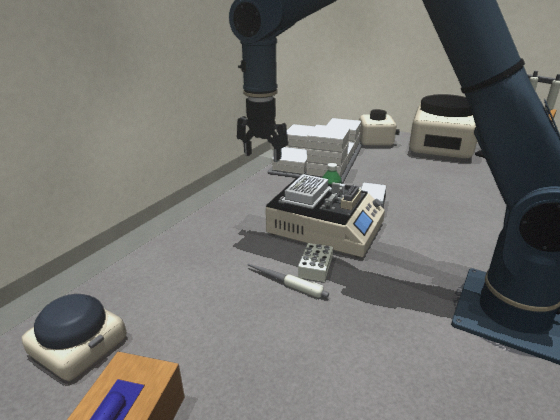

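View pics/wrist0.png

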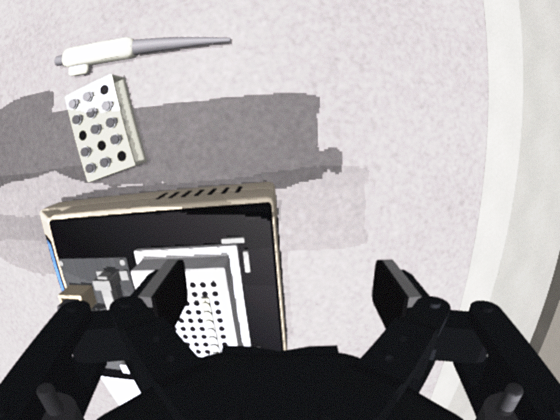

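```bash
cat >> h.py <<'E'
def tri(obs):
    A=[]
    for p,uv in obs:
        P=p['intrinsics']@p['extrinsics'][:3]
        A+= [uv[0]*P[2]-P[0], uv[1]*P[2]-P[1]]
    X=np.linalg.svd(np.array(A))[2][-1]; X=X[:3]/X[3]
    e=[]
    for p,uv in obs:
        q=p['intrinsics']@p['extrinsics'][:3]@np.r_[X,1]; e.append(np.linalg.norm(q[:2]/q[2]-uv))
    return X,e
def onplane(p,uv,z):
    E=p['extrinsics'];R=E[:3,:3];t=E[:3,3]
    d=R.T@np.linalg.inv(p['intrinsics'])@np.r_[uv,1];c=-R.T@t
    return c+d*(z-c[2])/d[2]
E
python3 - <<'E'
from h import *
a=arm.grab_frame('scene');b=arm.grab_frame('side')
for n,p in (('sc',a),('si',b)):
    im=p['image']
    x0,y0,x1,y1=(140,195,320,345) if n=='sc' else (255,165,395,260)
    cv2.imwrite(f'pics/{n}1.png',cv2.resize(im[y0:y1,x0:x1],None,fx=4.4 if n=='sc' else 5.5,fy=4 if n=='sc' else 5.5,interpolation=cv2.INTER_CUBIC))
for l in ['bolt_tab','catch_bar','block_mid','mixer','tube_strip','tip_box_mid','tube_rack_mid','pipette_mid','reagent_mid','marker_mid']:
    A=arm.landmark_of(l,a);B=arm.landmark_of(l,b)
    if A and B:
        X,e=tri([(a,A[0]['at']),(b,B[0]['at'])]); print(l,X.round(3),np.round(e,1),A[0]['at'],B[0]['at'])
    else: print(l,[x['at'] for x in A],[x['at'] for x in B])
E
```

```text
bolt_tab [ 0.507 -0.124  0.158] [0.3 0.2] [210.5, 244.7] [334.3, 182.6]
catch_bar [ 0.46  -0.136  0.139] [0.1 0. ] [191.8, 241.6] [351.0, 190.6]
block_mid [ 0.594 -0.118  0.117] [1.7 1. ] [249.5, 272.5] [307.2, 189.4]
mixer [ 0.539 -0.11   0.006] [1.7 1.1] [233.3, 276.2] [318.9, 227.3]
tube_strip [ 0.613 -0.114  0.139] [0.1 0.1] [255.5, 271.2] [300.3, 182.0]
tip_box_mid [ 0.453 -0.317  0.028] [2.1 1.2] [145.7, 325.8] [372.4, 199.5]
tube_rack_mid [ 0.584 -0.271  0.092] [52.9 26.4] [146.2, 323.7] [305.9, 189.2]
pipette_mid [0.478 0.173 0.025] [0.4 0.4] [280.9, 181.8] [292.9, 278.8]
reagent_mid [ 0.59  -0.289  0.065] [0.8 0.4] [196.0, 347.0] [330.1, 184.3]
marker_mid [[136.8, 390.2]] []
```

View pics/sc1.png

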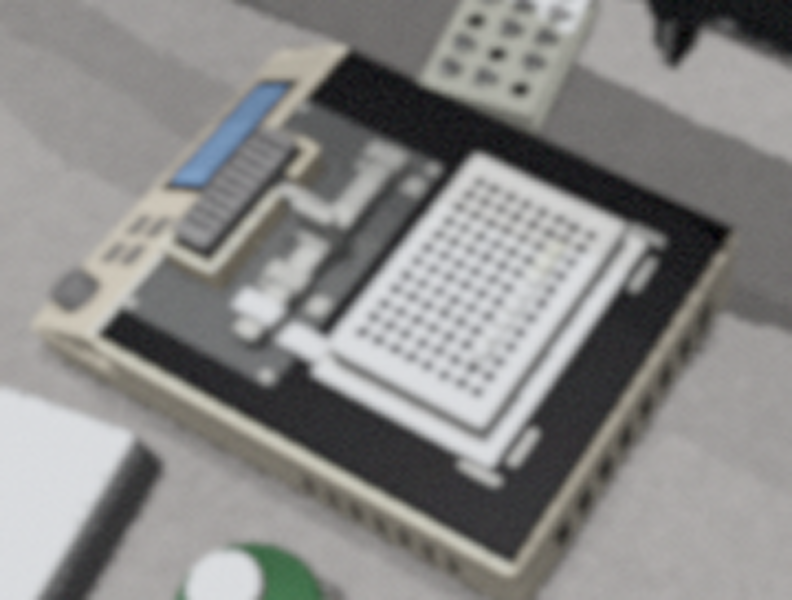

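View pics/si1.png

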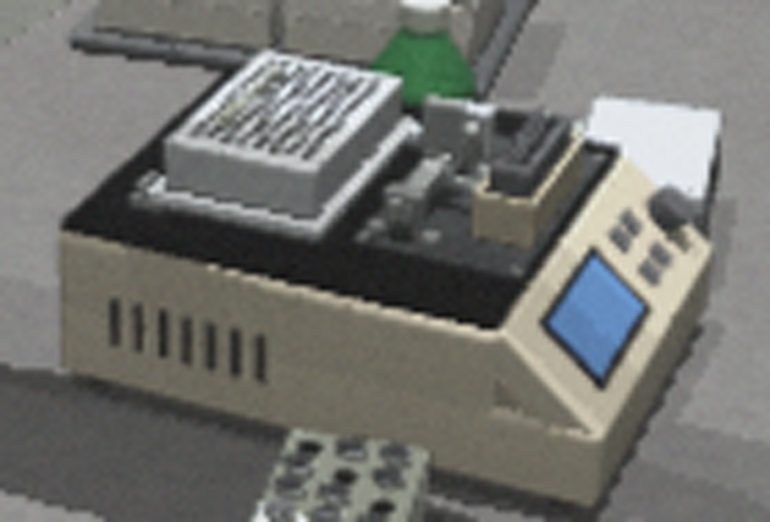

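```bash
python3 - <<'E'
from h import *
a=arm.grab_frame('scene')
P=[onplane(a,(140+x/4.4,195+y/4),.102)[:2] for x,y in [(730,235),(345,48),(100,335),(510,560)]]
print(np.round(P,3))
for i,j in [(1,0),(2,3),(2,1),(3,0)]:
    d=P[j]-P[i]; print(np.linalg.norm(d),np.degrees(np.arctan2(d[1],d[0])))
E
python3 -m inch '[[-60,45,0,0,0,0,85],[-120,90,0,0,0,0,85],[-190,140,0,0,0,0,85],[-190,140,0,0,0,0,85]]'
python3 - <<'E'
from h import *
s=arm.read_state(); print(s['clock'],s['eef_pos'],s['tcp_rot'])
p=arm.grab_frame('wrist'); save(p,'wrist1')
for l in ['bolt_tab','catch_bar','block_mid','tube_strip']: print(l,[(d['at'],round(d['confidence'],2)) for d in arm.landmark_of(l,p)[:2]])
E
```

```text
[[ 0.668 -0.006]
 [ 0.431 -0.02 ]
 [ 0.449 -0.227]
 [ 0.682 -0.209]]
0.23789452487000198 3.2981768712722372
0.23310923751849047 4.331840724593134
0.20791160866378136 95.09036431904715
0.20361157118894324 93.77067785282988
clock: 2.4
eef_pos: [0.4828, -0.1416, 0.2426]
tcp_rot: [3.141, -0.002, 0.0]
force: [0.8, -0.0, 1.1]
opening: 0.0851
2.4 [ 0.48282658 -0.14159621  0.24256941] [ 3.14110079e+00 -2.18107810e-03  2.91143352e-04]
bolt_tab [([316.9, 201.5], 0.86), ([379.6, 323.4], 0.52)]
catch_bar [([249.6, 205.6], 0.8)]
block_mid [([410.2, 177.3], 0.57)]
tube_strip [([444.0, 175.6], 0.9)]
```

View pics/wrist1.png

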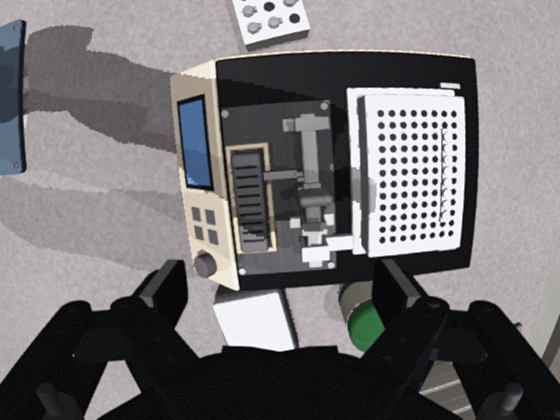

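```bash
cat >> h.py <<'E'
from scipy.spatial.transform import Rotation as Rot
def wray(p,s,uv):
    K=p['intrinsics'];d=np.array([uv[0]-K[0,2],uv[1]-K[1,2]]);r=np.linalg.norm(d);th=r/K[0,0]
    v=np.r_[d/r*np.sin(th),np.cos(th)]
    H=p['hand_eye'];R=Rot.from_rotvec(s['tcp_rot']).as_matrix()
    return s['eef_pos']+R@H[:3,3], R@H[:3,:3]@v
def wpt(p,s,uv,z):
    o,d=wray(p,s,uv); return o+d*(z-o[2])/d[2]
E
python3 - <<'E'
from h import *
s=arm.read_state();p=arm.grab_frame('wrist')
cv2.imwrite('pics/w1z.png',cv2.resize(p['image'][80:290,200:370],None,fx=4.6,fy=2.8,interpolation=cv2.INTER_CUBIC)) if 0 else cv2.imwrite('pics/w1z.png',cv2.resize(p['image'][90:270,200:400],None,fx=3.3,fy=3.3,interpolation=cv2.INTER_CUBIC))
for l,z in [('bolt_tab',.156),('catch_bar',.142),('block_mid',.12),('tube_strip',.138)]:
    d=arm.landmark_of(l,p)[0]; print(l,d['at'],wpt(p,s,d['at'],z).round(4))
for n,uv in dict(bl=(475,60),fl=(218,61),fr=(240,290),br=(472,267)).items(): print(n,wpt(p,s,uv,.102).round(4))
for l in ['bolt_tab','bolt']:
  for d in arm.cut_out(l,p)[:2]: print(l,d['extent'],d['confidence'])
E
```

```text
bolt_tab [312.2, 204.2] [ 0.5087 -0.1266  0.156 ]
catch_bar [243.5, 205.0] [ 0.4594 -0.1307  0.142 ]
block_mid [406.1, 176.7] [ 0.5913 -0.1115  0.12  ]
tube_strip [441.1, 178.5] [ 0.6154 -0.1092  0.138 ]
bl [0.6694 0.001  0.102 ]
fl [ 0.4347 -0.0164  0.102 ]
fr [ 0.4486 -0.2237  0.102 ]
br [ 0.6888 -0.2066  0.102 ]
bolt_tab [293.5, 115.8, 326.2, 270.7] 0.74
bolt [291.5, 113.2, 325.6, 271.8] 0.75
```

View pics/w1z.png

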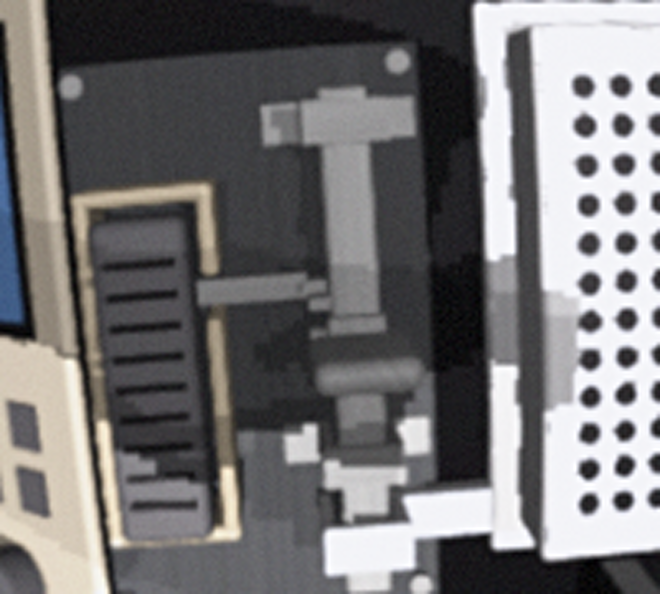

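```bash
python3 -m inch '[[2.7,5.6,0,0,0,-4.2,34],[2.7,5.6,20,0,0,-4.2,34],[2.7,5.6,45,0,0,-4.2,34],[2.7,5.6,52,0,0,-4.2,34],[2.7,5.6,52,0,0,-4.2,34]]'
python3 - <<'E'
from h import *
s=arm.read_state(); print(s['clock'],s['eef_pos'],s['tcp_rot'],s['force'],s['opening'])
p=arm.grab_frame('wrist'); cv2.imwrite('pics/w2.png',p['image'])
for l,z in [('bolt_tab',.156),('catch_bar',.142)]:
    for d in arm.landmark_of(l,p)[:1]: print(l,d['at'],wpt(p,s,d['at'],z).round(4))
b=arm.grab_frame('side'); cv2.imwrite('pics/s2.png',cv2.resize(b['image'][120:240,265:405],None,fx=5,fy=5,interpolation=cv2.INTER_CUBIC))
b=arm.grab_frame('scene'); cv2.imwrite('pics/sc2.png',cv2.resize(b['image'][190:290,150:280],None,fx=5,fy=5,interpolation=cv2.INTER_CUBIC))
E
```

```text
clock: 3.62
eef_pos: [0.4878, -0.1455, 0.1903]
tcp_rot: [-3.139, -0.115, 0.001]
force: [-0.4, -0.4, 0.9]
opening: 0.034
3.625 [ 0.48776724 -0.14548997  0.19026399] [-3.13931858e+00 -1.15396070e-01  1.00372050e-03] [-0.40819658 -0.43362271  0.86030095] 0.03401534240322374
bolt_tab [320.6, 218.0] [ 0.5085 -0.1257  0.156 ]
catch_bar [235.4, 216.8] [ 0.4614 -0.1325  0.142 ]
```

View pics/w2.png

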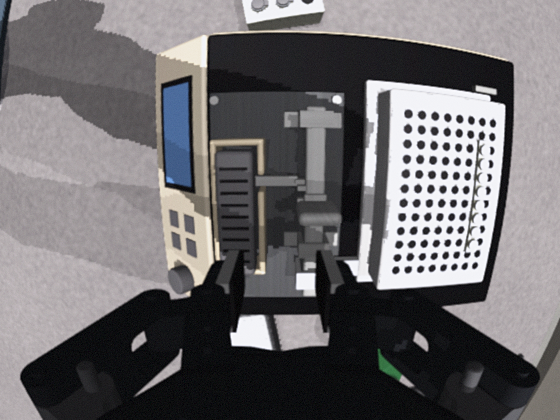

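View pics/s2.png

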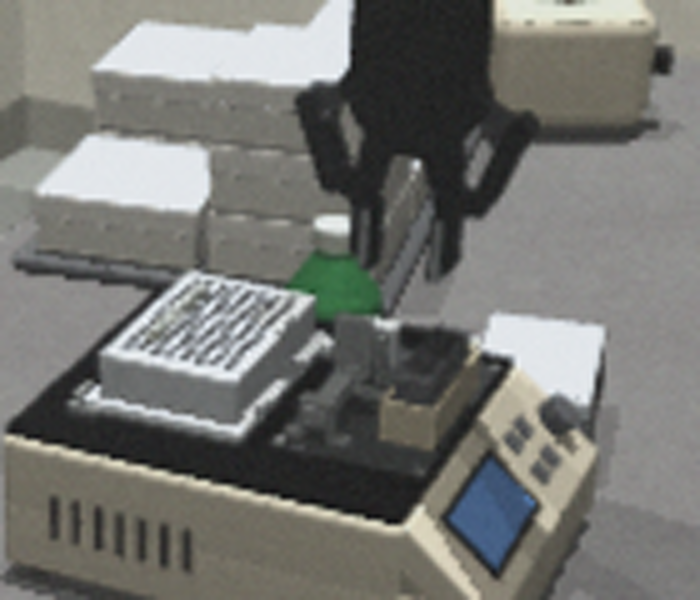

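View pics/sc2.png

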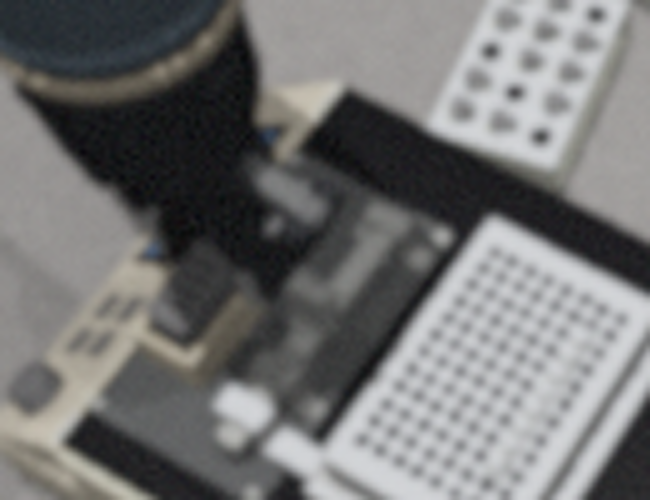

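```bash
python3 -m inch '[[-1.8,3.4,6,0,0,0,34],[-1.8,3.4,16,0,0,0,34],[-1.8,3.4,26,0,0,0,34],[-1.8,3.4,28,0,0,0,34],[-1.8,3.4,28,0,0,0,34]]'
python3 - <<'E'
from h import *
s=arm.read_state(); print(s['clock'],s['eef_pos'],s['tcp_rot'],s['force'],s['opening'])
p=arm.grab_frame('wrist'); cv2.imwrite('pics/w3.png',p['image'])
b=arm.grab_frame('side'); cv2.imwrite('pics/s3.png',cv2.resize(b['image'][120:240,265:405],None,fx=5,fy=5,interpolation=cv2.INTER_CUBIC))
E
```

```text
clock: 4.5
eef_pos: [0.4861, -0.149, 0.162]
tcp_rot: [-3.139, -0.115, 0.001]
force: [-0.5, -0.7, -0.1]
opening: 0.034
4.5 [ 0.48608044 -0.14902757  0.16198982] [-3.13928075e+00 -1.15218155e-01  9.66619719e-04] [-0.50282764 -0.70381233 -0.08028698] 0.03397698041425098
```

View pics/w3.png

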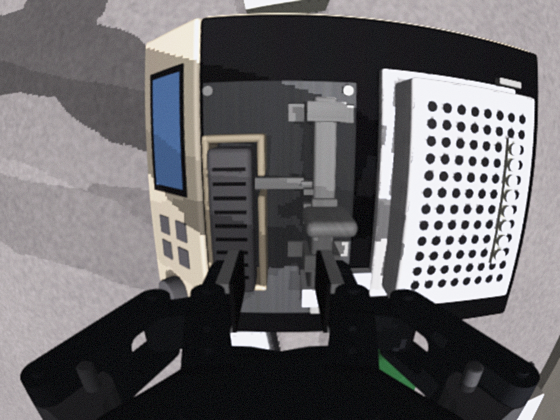

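View pics/s3.png

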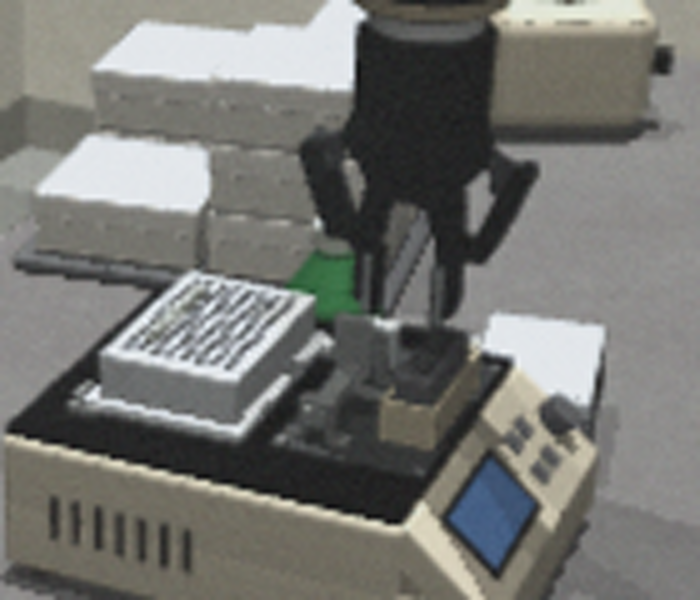

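```bash
python3 -m inch '[[0,0,4,0,0,0,34],[0,0,6,0,0,0,34],[0,0,6,0,0,0,34]]'; python3 -m inch '[[0,0,2,0,0,0,34],[0,0,2,0,0,0,34]]';python3 -m inch '[[0,0,2,0,0,0,34],[0,0,2,0,0,0,34]]'
```

```text
clock: 4.97
eef_pos: [0.486, -0.1491, 0.1561]
tcp_rot: [-3.139, -0.115, 0.001]
force: [0.7, 0.7, 0.5]
opening: 0.034
clock: 5.22
eef_pos: [0.4861, -0.1491, 0.1542]
tcp_rot: [-3.139, -0.115, 0.0]
force: [0.5, -0.5, -0.1]
opening: 0.0341
clock: 5.48
eef_pos: [0.4863, -0.1491, 0.1523]
tcp_rot: [3.139, 0.115, 0.0]
force: [0.6, -0.7, 0.3]
opening: 0.0341
```

```bash
python3 -m inch '[[0,0,2,0,0,0,34],[0,0,2,0,0,0,34]]';python3 -m inch '[[0,0,2,0,0,0,34],[0,0,2,0,0,0,34]]'
```

```text
clock: 5.72
eef_pos: [0.4863, -0.1492, 0.1504]
tcp_rot: [3.139, 0.115, 0.0]
force: [-1.0, -0.1, 4.4]
opening: 0.0338
clock: 5.98
eef_pos: [0.4863, -0.1492, 0.1483]
tcp_rot: [3.139, 0.115, 0.0]
force: [-0.6, 0.4, 6.0]
opening: 0.0341
```

```bash
python3 -m inch '[[0,0,2,0,0,0,34],[0,0,4,0,0,0,34],[0,0,4,0,0,0,34]]'
python3 - <<'E'
from h import *
print(arm.read_state()['force'])
p=arm.grab_frame('wrist'); cv2.imwrite('pics/w4.png',p['image'])
b=arm.grab_frame('side'); cv2.imwrite('pics/s4.png',cv2.resize(b['image'][120:240,265:405],None,fx=5,fy=5,interpolation=cv2.INTER_CUBIC))
print(arm.read_state()['force'])
E
```

```text
clock: 6.35
eef_pos: [0.4863, -0.1492, 0.1445]
tcp_rot: [3.139, 0.115, 0.001]
force: [0.1, -0.4, 7.5]
opening: 0.0341
[ 0.08789186 -0.37710267  7.45288873]
[-0.70504807 -0.66697268  7.76778394]
```

View pics/w4.png

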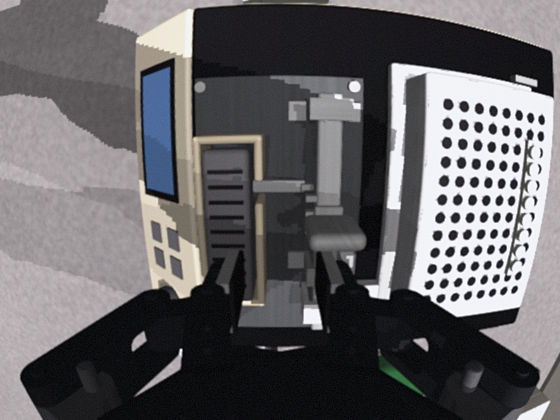

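View pics/s4.png

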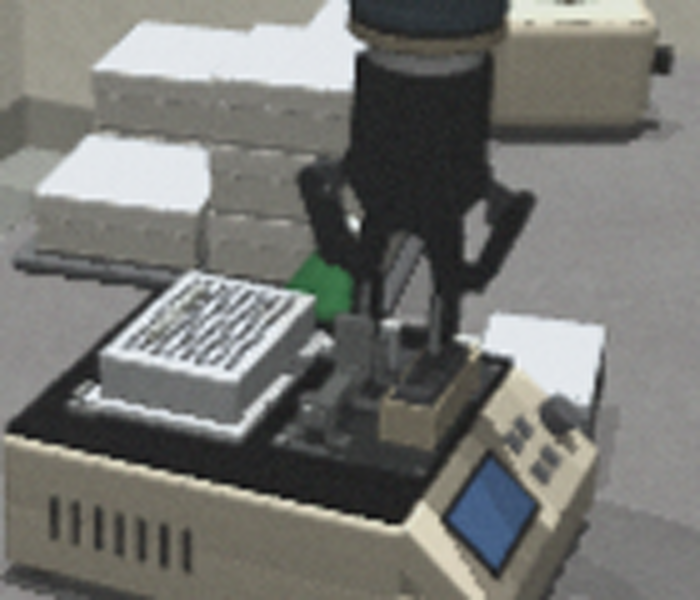

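```bash
python3 -m inch '[[0,0,0.8,0,0,0,34],[0,-2,0.8,0,0,0,34],[0,-4,0.8,0,0,0,34],[0,-6,0.8,0,0,0,34]]'; python3 -m inch '[[0,-2,0,0,0,0,34],[0,-4,0,0,0,0,34]]'; python3 -m inch '[[0,-2,0,0,0,0,34],[0,-4,0,0,0,0,34]]'
```

```text
clock: 6.95
eef_pos: [0.4863, -0.1447, 0.1441]
tcp_rot: [3.137, 0.113, 0.003]
force: [0.2, -6.0, 7.2]
opening: 0.0343
clock: 7.2
eef_pos: [0.4861, -0.1413, 0.1441]
tcp_rot: [3.137, 0.113, 0.003]
force: [0.4, -8.2, 7.0]
opening: 0.034
clock: 7.45
eef_pos: [0.4858, -0.1374, 0.1441]
tcp_rot: [3.137, 0.112, 0.003]
force: [0.2, -8.5, 7.2]
opening: 0.034
```

```bash
python3 - <<'E'
from h import *
s=arm.read_state()
p=arm.grab_frame('wrist'); cv2.imwrite('pics/w5.png',p['image'])
for d in arm.landmark_of('bolt_tab',p)[:1]: print(d['at'],wpt(p,s,d['at'],.156).round(4),d['confidence'])
E
```

```text
[337.4, 253.2] [ 0.5079 -0.1188  0.156 ] 0.67
```

View pics/w5.png

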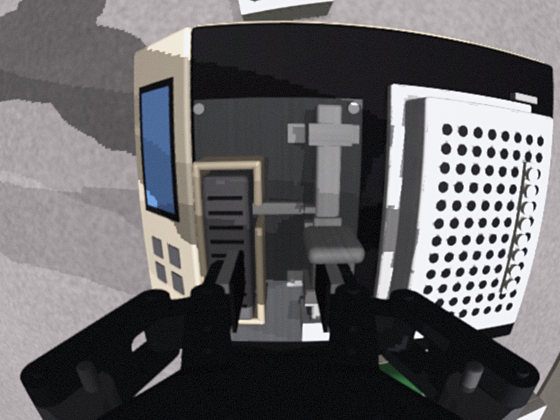

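```bash
python3 -m inch '[[0,-2,0.4,0,0,0,34],[0,-4,0.4,0,0,0,34],[0,-6,0.4,0,0,0,34],[0,-8,0.4,0,0,0,34]]'; python3 -m inch '[[0,-2,0,0,0,0,34],[0,-4,0,0,0,0,34],[0,-6,0,0,0,0,34]]'; python3 -m inch '[[0,-1,0,0,0,0,34],[0,-2,0,0,0,0,34]]'
```

```text
clock: 8.05
eef_pos: [0.4853, -0.1294, 0.1438]
tcp_rot: [3.137, 0.112, 0.003]
force: [0.6, -8.7, 8.0]
opening: 0.0341
clock: 8.43
eef_pos: [0.4849, -0.1234, 0.1438]
tcp_rot: [3.137, 0.112, 0.004]
force: [-0.5, -8.4, 8.7]
opening: 0.034
clock: 8.68
eef_pos: [0.4847, -0.1214, 0.1438]
tcp_rot: [3.137, 0.112, 0.003]
force: [0.3, -7.2, 8.4]
opening: 0.0345
```

```bash
python3 -m inch '[[0,-1,0,0,0,0,34],[0,-1.5,0,0,0,0,34]]'; python3 -m inch '[[0,-1,0,0,0,0,34],[0,-1.5,0,0,0,0,34]]'
```

```text
clock: 8.93
eef_pos: [0.4846, -0.1198, 0.1438]
tcp_rot: [3.137, 0.113, 0.003]
force: [0.1, -8.0, 8.8]
opening: 0.0341
clock: 9.18
eef_pos: [0.4845, -0.1183, 0.1438]
tcp_rot: [3.137, 0.113, 0.003]
force: [0.2, -7.6, 8.9]
opening: 0.0338
```

```bash
python3 -m inch '[[0,-1,0,0,0,0,34],[0,-1.5,0,0,0,0,34]]'; python3 - <<'E'
from h import *
s=arm.read_state()
p=arm.grab_frame('wrist'); cv2.imwrite('pics/w6.png',p['image'])
for d in arm.landmark_of('bolt_tab',p)[:1]: print(d['at'],wpt(p,s,d['at'],.156).round(4),d['confidence'])
E
```

```text
clock: 9.43
eef_pos: [0.4844, -0.1176, 0.1438]
tcp_rot: [3.136, 0.111, 0.004]
force: [0.6, -11.4, 7.8]
opening: 0.0338
[336.9, 257.5] [ 0.5065 -0.1008  0.156 ] 0.82
```

View pics/w6.png

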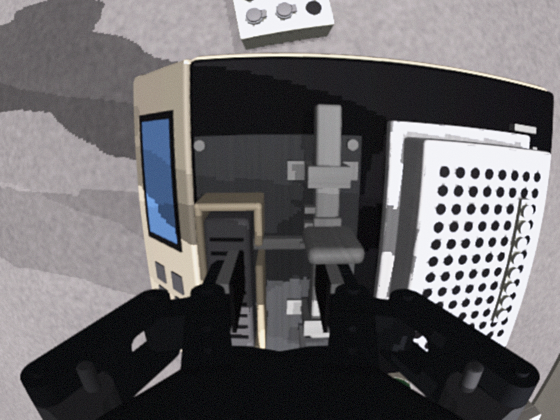

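```bash
python3 -m inch '[[0,-1.5,0,0,0,0,34],[0,-1.5,0,0,0,0,34]]'
```

```text
clock: 9.78
eef_pos: [0.4844, -0.1174, 0.1439]
tcp_rot: [3.135, 0.109, 0.004]
force: [2.1, -14.5, 6.8]
opening: 0.034
```

```bash
python3 -m inch '[[0,1,-1,0,0,0,34],[0,1,-4,0,0,0,34],[0,1,-10,0,0,0,34],[0,1,-18,0,0,0,34],[0,1.5,-30,0,0,0,34]]'; python3 -m inch '[[0,0,-40,0,0,0,34],[0,0,-70,0,0,0,34],[0,0,-70,0,0,0,34]]'; python3 - <<'E'
from h import *
s=arm.read_state();print(s['eef_pos'],s['force'])
p=arm.grab_frame('wrist'); cv2.imwrite('pics/w7.png',p['image'])
for l,z in [('bolt_tab',.156),('catch_bar',.142),('block_mid',.12),('tube_strip',.138)]:
    for d in arm.landmark_of(l,p)[:1]: print(l,d['at'],wpt(p,s,d['at'],z).round(4),d['confidence'])
b=arm.grab_frame('side'); cv2.imwrite('pics/s7.png',cv2.resize(b['image'][120:240,265:405],None,fx=5,fy=5,interpolation=cv2.INTER_CUBIC))
E
```

```text
clock: 10.4
eef_pos: [0.4827, -0.1155, 0.1726]
tcp_rot: [3.139, 0.113, -0.003]
force: [-0.1, -0.1, 0.2]
opening: 0.0339
clock: 10.78
eef_pos: [0.4848, -0.1145, 0.2452]
tcp_rot: [3.139, 0.116, 0.006]
force: [-0.7, 0.4, -0.6]
opening: 0.034
[ 0.48477876 -0.11446762  0.24518129] [-0.6917383   0.42988453 -0.62127977]
bolt_tab [311.0, 202.3] [ 0.5063 -0.0991  0.156 ] 0.77
catch_bar [246.7, 235.0] [ 0.4615 -0.1316  0.142 ] 0.87
block_mid [402.8, 213.0] [ 0.5917 -0.1106  0.12  ] 0.89
tube_strip [436.1, 217.6] [ 0.6155 -0.1079  0.138 ] 0.64
```

View pics/w7.png

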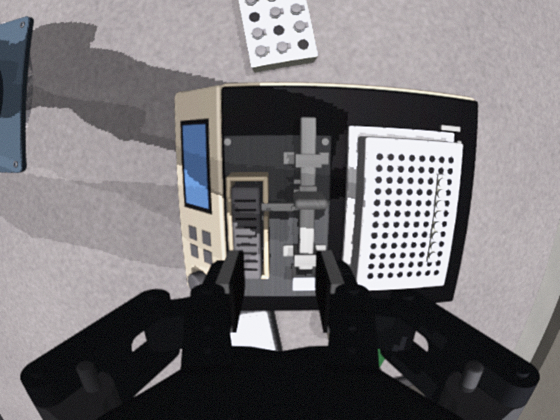

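View pics/s7.png

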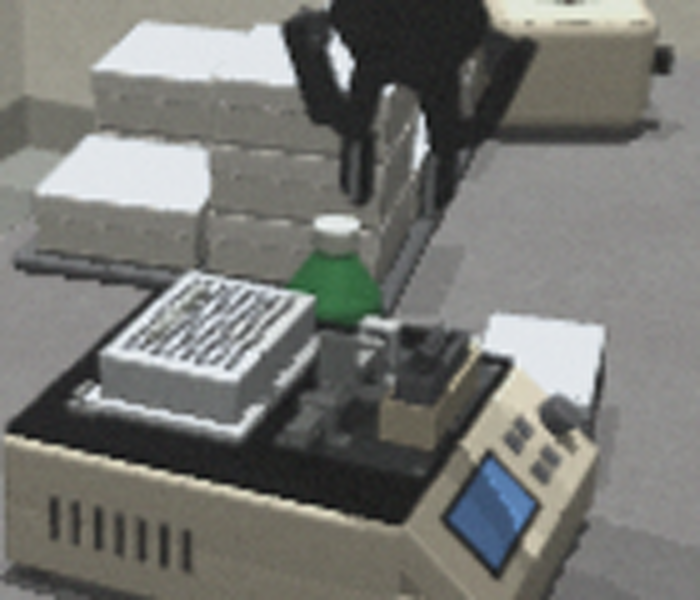

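```bash
python3 -m inch '[[0,0,0,0,0,0,34],[0,0,0,0,0,0,34],[0,0,0,0,0,0,34]]'; python3 - <<'E'
from h import *
print(arm.hand_in())
E
```

```text
clock: 11.45
eef_pos: [0.4836, -0.1147, 0.243]
tcp_rot: [-3.139, -0.115, 0.0]
force: [0.0, -0.2, 0.0]
opening: 0.0338
the job is handed in; nothing more can be done
None
```

The bolt is open and the catch has sprung back up behind it. I handed the job in at about 11.5 s of the 43 s allowed; the hand-in gave no verdict.

**How it went:** One fingertip pressed the catch bar down about 7–8 mm, with a vertical force of 7–9 N. The other fingertip pushed the tab along mixer +y until the bolt stalled at its end stop, where the sideways force rose from 8 N to 14.5 N. I then eased off and lifted the hand straight up.

**Last checks:**
- **Bolt:** the wrist camera put the tab about 27 mm from its locked position, against 26 mm of nominal travel. The difference is within the calibration error.
- **Catch:** the bar appeared back at its rest height in the side view. This was judged by eye against the earlier picture.
- **Block and tube strip:** both were found within about 1.5 mm of where they started.
- **Hand:** the force reading was near zero, with the fingertips about 8 cm above the tab.
- **Things around the mixer:** I did not measure these again afterwards. The hand never went near them and no unexpected contact force appeared.

No check failed or disagreed.

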